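# Make up two reagent kits from the bench stock

## Task

Make up the two kits for the class from the stock standing between the two trays (not from the things at the back): into the red tray go the amber bottle and the little vial, into the green tray the white bottle and the smaller beaker. In each tray the bottle stands in the middle of the bay with the blue liner and the small glass piece in the middle of the bay with the white liner, all upright and let go. Leave the larger empty beaker and the rubber stopper standing where they are.

Things in the scene. Friction and masses are not known exactly. Their poses are not given: they have to be found in the camera images.
- red_tray: shallow red plastic kit tray, fixed to the bench, 176 x 96 mm, rim 9 mm high and 4 mm thick, with two bays of 82 x 88 mm parted by a 7 mm high rib. Origin: centre of its underside, on the bench top; x along its length, z up. The bay with the blue liner has its centre at x = +43 mm, the bay with the white liner at x = -43 mm, both at y = 0; both liners' tops are 4 mm above the origin
- green_tray: shallow green plastic kit tray, fixed to the bench, 176 x 96 mm, rim 9 mm high and 4 mm thick, with two bays of 82 x 88 mm parted by a 7 mm high rib. Origin: centre of its underside, on the bench top; x along its length, z up. The bay with the blue liner has its centre at x = -43 mm, the bay with the white liner at x = +43 mm, both at y = 0; both liners' tops are 4 mm above the origin
- amber_bottle_mid (a point): amber glass reagent bottle with black screw cap and yellow label; body 46 mm diameter, 91 mm tall, about 0.11 kg. Loose, stands upright on the bench among the stock between the two trays (like things may stand at the back: not those). Point: on its axis, half-way up, z up.
- white_bottle_mid (a point): white plastic reagent bottle with blue screw cap; body 48 mm diameter, 87 mm tall, about 0.09 kg. Loose, stands upright on the bench among the stock between the two trays (like things may stand at the back: not those). Point: on its axis, half-way up, z up.
- vial_mid (a point): small clear glass vial with blue screw cap, 23 mm diameter, 44 mm tall, about 0.03 kg. Loose, stands upright on the bench among the stock between the two trays (like things may stand at the back: not those). Point: on its axis, half-way up, z up.
- small_beaker_mid (a point): the smaller glass beaker, with pale green contents (solid, nothing spills): 43 mm diameter body, 50 mm at the lip and spout, 57 mm tall, about 0.055 kg; can be gripped from above round the outside at half height in any direction. Loose, stands upright on the bench among the stock between the two trays (like things may stand at the back: not those). Point: on its axis, half-way up, z up.
- large_beaker_mid (a point): the larger glass beaker, empty, 59 x 55 mm at the lip, 67 mm tall; stock that stays where it is. Loose, stands upright on the bench among the stock between the two trays (like things may stand at the back: not those). Point: on its axis, half-way up, z up.
- stopper_mid (a point): brown rubber stopper, 28 mm diameter, 24 mm tall; stock that stays where it is. Loose, stands upright on the bench among the stock between the two trays (like things may stand at the back: not those). Point: on its axis, half-way up, z up.
Not all that is in view belongs to the job. Leave any turquoise look-alike of the part that bears amber_bottle_mid alone.

How it is judged:
At the end, for the whole second after the job is handed in: In the red tray the amber bottle (blue bay) and vial (white bay), in the green tray the white bottle (blue) and smaller beaker (white): each within 15 mm of its bay centre in x and y, height within 4 mm, upright within 0.12 rad. Larger beaker and stopper within 30 mm of their start, upright (x of amber_bottle_mid in the frame of red_tray between 0.028 and 0.058 m and y of amber_bottle_mid in the frame of red_tray between -0.015 and 0.015 m and z of amber_bottle_mid in the frame of red_tray between 0.0455 and 0.0535 m and angle between each of amber_bottle_mid, vial_mid, white_bottle_mid, small_beaker_mid's own z axis and vertical below 0.12 rad and x of vial_mid in the frame of red_tray between -0.058 and -0.028 m and y of vial_mid in the frame of red_tray between -0.015 and 0.015 m and z of vial_mid in the frame of red_tray between 0.022 and 0.03 m and x of white_bottle_mid in the frame of green_tray between -0.058 and -0.028 m and y of white_bottle_mid in the frame of green_tray between -0.015 and 0.015 m and z of white_bottle_mid in the frame of green_tray between 0.0435 and 0.0515 m and x of small_beaker_mid in the frame of green_tray between 0.028 and 0.058 m and y of small_beaker_mid in the frame of green_tray between -0.015 and 0.015 m and z of small_beaker_mid in the frame of green_tray between 0.0285 and 0.0365 m and distance of each of large_beaker_mid, stopper_mid from where it was at the start of the episode below 0.03 m and angle between each of large_beaker_mid, stopper_mid's own z axis and vertical below 0.3 rad); the robot touches nothing.
It fails at once if the large beaker is moved by more than 30 mm or knocked over (distance of large_beaker_mid from where it was at the start of the episode above 0.03 m or angle between large_beaker_mid's own z axis and vertical above 0.5 rad).
It fails at once if the stopper is moved by more than 30 mm or knocked over (distance of stopper_mid from where it was at the start of the episode above 0.03 m or angle between stopper_mid's own z axis and vertical above 0.5 rad).
It also fails if it takes over 102 s, if anything falls off the work surface, if the arm or the gripper's body presses on something with over 40 N, if the wrist force passes 120 N, or if a joint passes its speed limit or range.

## Robot

A 6-joint arm with a two-finger parallel gripper is mounted at the origin on a cart in front of the work surface, level with it; the furniture and walls round the work are solid. World frame = base frame: x ahead of the robot, y to its left, z up, the work surface at z = 0. Lengths are in m, angles in rad, forces in N, time in s.
With the tool pointing down it reaches from about 0.35 to 0.975 m from the base axis. Payload 4.9 kg.
Tool frame: the origin (TCP) lies at the very end of the fingers, on their centre line; the grasp point (between the pads) lies 19 mm behind it; z points along the fingers, y is the line along which they close (so a half turn about z gives the same grasp; the last joint's range is limited). The gripper opens to 85 mm and grips with 20 to 120 N. Pads are 22 mm wide; open, the fingers measure 114 mm over their backs; the gripper's body (76 mm by 85 mm) begins 54 mm behind the grasp point. The pads swing forward as they close: fully open they stand 13 mm farther back than shut.
Start: joints at [-1.251, 0.053, 1.613, -0, 1.476, -0.119], TCP at [0.266, -0.566, 0.196] pointing down, gripper open.
Joint ranges: [-3.01, 3.01], [-1.01, 2.22], [0.06, 2.58], [-1.02, 4.17], [0.09, 2.62], [-3.14, 3.14]. Speed limits (rad/s): [2.57, 2.57, 3.14, 3.14, 3.14, 3.14].

## Interface

Orientations are given as a unit quaternion [w, x, y, z].
In Python, from plant import manip, vision, order gives the robot as it stands.
- The arm moves only by the tool play_rows, never from a script. Its argument "steps" is a list that holds one entry, the list of rows, each a list of 6 numbers: the shift along the tool's x, y, z in mm, then the turn, a rotation vector about the tool's x, y, z in degrees. A call has 1 to 12 rows; each row is the pose to reach, as a shift and turn from the pose commanded when the call began, along the tool's axes at that moment; what a row does not reach only later rows make up. A row lasts 1/12 s, in which the tool goes at most 41.7 mm and 7.16 degrees, less where a joint would pass 70% of its speed; a pose out of reach is approached as far as the arm can. A call with a gripper value outside its range is refused whole. "claw" is the gripper's target within -1 to 1 (fully open at 1, half-way at 0, shut at -1), set as the call begins (left out, the last holds). The fingers move at their own pace and stop on an object; the grip force is fixed at half the most. Time passes only in rows, so rows that repeat a pose let the fingers close. It gives the time, the measured TCP pose, the force, the opening and the grip force at its end, in the units of the state.
- manip.state(): the state, without advancing time (a new reading comes with each control period).
- vision.grab_frame(name): name is "scene" or "side" or "wrist"; returns (picture, depth): 384x512x3 uint8, blue, green, red; 384x512 float32, m along the optical axis (not along the pixel's ray), 0 where there is no reading.
- vision.camera_info(name): a dict with "K" (3x3 intrinsics, pixels), "k1" (the pictures are not rectified: a ray, as slopes to the right and down, at radius r is drawn at 1 + k1 r^2 times it, then the intrinsics apply), "eye" and "orientation" of the camera in the world; the wrist camera has in their place "T_tool_cam" (4x4, takes a point from camera to tool coordinates, whose origin is the TCP and whose axes are the flange's). Camera axes: x right, y down, z forward; pixel columns grow to the right and rows downward; lengths in m; the calibration is good to about 2 mm. A picture is of the moment at which its call begins: read the wrist's pose just before it. camera_info takes no time and is no camera call.
- order.job_done(): hands the job in; it is judged then, once.
The state is a dict: "time": time; "joint_pos": joint angles; "joint_vel": joint speeds; "joint_efforts": joint torques, N m; "tool_pos": TCP position; "tool_rot": TCP orientation; "contact_force": force on the tool from outside, world axes, zero at the start; "ft_torque": the same for the moment, N m; "gripper_width": opening from 0.0 (shut) to 1.0 (fully open); "grasp_force": force on a finger pad.
Only numpy, scipy, OpenCV 4.12 (cv2) and the standard library are available. Lean on these libraries where they do the work, as an engineer would, in place of code of your own. Each camera call takes 0.05 s, during which the arm holds its last target. There are 200 camera calls.

## Working session

There is one attempt and no reset: what is moved stays moved. The work goes in short steps, Python scripts to look and compute and a tool call to move; the robot and the scene stay as the last step left them, time stands still between calls to the robot, and variables do not carry over. Pictures are saved under pics/ and viewed, at most 14 in all, crops included, and the job is handed in when it is done.

Besides the shell and the picture viewer there is one more tool, called as name([rows], argument=value, ...), one row to a line, values as JSON. play_rows: Moves the arm, as the interface text tells. Its arguments: {"type":"object","properties":{"steps":{"type":"array"},"claw":{"type":"number"}},"required":["steps"]}

```bash
ls; mkdir -p pics; cat > h.py <<'E'
import numpy as np, cv2
from scipy.spatial.transform import Rotation as R
from plant import manip, vision, order
def q2R(q): return R.from_quat([q[1],q[2],q[3],q[0]]).as_matrix()
def campose(name,info,st=None):
    if name=='wrist':
        T=np.array(info['T_tool_cam']); Rt=q2R(st['tool_rot'])
        return Rt@T[:3,3]+np.array(st['tool_pos']), Rt@T[:3,:3]
    o=np.array(info['orientation']); 
    return np.array(info['eye']), (o if o.shape==(3,3) else q2R(o))
def rays(info,uv):
    K=np.array(info['K'],float); k=info['k1']
    d=cv2.undistortPoints(np.array(uv,float).reshape(-1,1,2),K,np.array([k,0,0,0,0.])).reshape(-1,2)
    return np.c_[d,np.ones(len(d))]
def onplane(name,uv,z,st=None):
    i=vision.camera_info(name); e,Rc=campose(name,i,st); d=rays(i,uv)@Rc.T
    return e+d*((z-e[2])/d[:,2])[:,None]
def cloud(name,depth,st=None):
    i=vision.camera_info(name); e,Rc=campose(name,i,st)
    v,u=np.mgrid[:depth.shape[0],:depth.shape[1]]
    P=rays(i,np.c_[u.ravel(),v.ravel()])*depth.reshape(-1,1)
    return (P@Rc.T+e).reshape(*depth.shape,3)
E
python3 - <<'E'
from h import *
for n in ['scene','side','wrist']:
    st=manip.state(); im,d=vision.grab_frame(n); cv2.imwrite(f'pics/{n}0.png',im); np.savez(f'{n}0.npz',im=im,d=d)
    print(n,vision.camera_info(n))
print(st)
E
```

```text
pics
scene {'K': array([[478.03160569,   0.        , 258.64304006],
       [  0.        , 478.03160569, 184.96773684],
       [  0.        ,   0.        ,   1.        ]]), 'k1': -0.06356442981111764, 'eye': array([0.11121485, 0.99937286, 0.50712867]), 'orientation': array([ 0.13659954, -0.20917037,  0.82565034, -0.50585556])}
side {'K': array([[419.75700583,   0.        , 260.20448712],
       [  0.        , 419.75700583, 187.44867356],
       [  0.        ,   0.        ,   1.        ]]), 'k1': 0.012123701420062844, 'eye': array([0.1395206 , 1.04399557, 0.41432768]), 'orientation': array([ 0.13161166, -0.17415944,  0.80789639, -0.54740321])}
wrist {'K': array([[326.78094536,   0.        , 257.04060423],
       [  0.        , 326.78094536, 193.03424371],
       [  0.        ,   0.        ,   1.        ]]), 'k1': 0.003465640544043928, 'T_tool_cam': array([[-2.60603719e-04, -9.52474287e-01, -3.04618884e-01,
         7.73183875e-02],
       [ 9.99999324e-01,  9.69154919e-05, -1.15853966e-03,
        -2.96569194e-05],
       [ 1.13300152e-03, -3.04618980e-01,  9.52473618e-01,
        -1.78400425e-01],
       [ 0.00000000e+00,  0.00000000e+00,  0.00000000e+00,
         1.00000000e+00]])}
{'time': 0.1, 'joint_pos': array([-1.25099694e+00,  5.32869228e-02,  1.61419183e+00, -2.44423133e-05,
        1.47606688e+00, -1.19009601e-01]), 'joint_vel': array([ 0.00070641, -0.00058639, -0.00256231,  0.00082145,  0.00014552,
       -0.00036846]), 'joint_efforts': array([-1.66078986e-03, -3.94902813e+01, -3.71365535e+01, -2.29030702e-04,
        3.89813547e-03, -1.18711986e-05]), 'tool_pos': array([ 0.26531533, -0.56515459,  0.1946675 ]), 'tool_rot': array([-9.70351361e-04,  9.76026514e-01,  2.17649468e-01, -1.09973738e-04]), 'contact_force': array([-0.42744587,  0.23837037, -0.40907628]), 'ft_torque': array([-0.01147171,  0.00647744, -0.0086502 ]), 'grasp_force': 0.0, 'gripper_width': 0.997952823927302}
```

View pics/scene0.png

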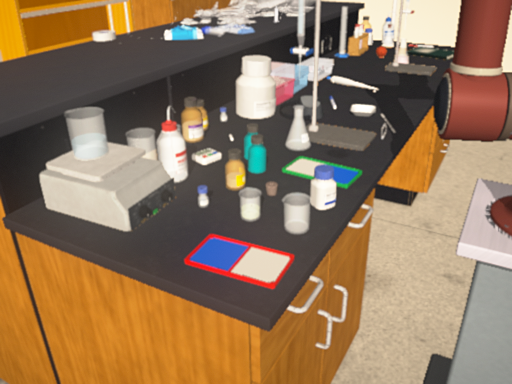

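View pics/side0.png

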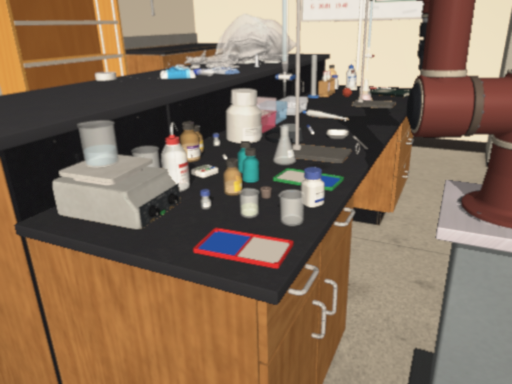

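The scene picture shows the red tray at (240,260) and the green tray at (322,171). Candidates for each item:
- **Amber bottle:** (235,169) is in the stock. Others are (192,120) at the back and the turquoise look-alikes at (250,137) and (258,155).
- **White bottle:** (322,188). Others are the red-capped one at (172,150) and the big one at (256,88).
- **Vial:** (203,196). Another stands at the back at (223,114).
- **Small beaker:** (250,204). The large one is at (297,213), and another is at (140,142).
- **Stopper:** (272,188).

```bash
cat > a.py <<'E'
from h import *
z=np.load('scene0.npz'); im,d=z['im'],z['d']
C=cloud('scene',d)
for n,(u,v) in dict(bench=(180,235),bench2=(300,245),redblue=(218,253),redwhite=(262,265),gwhite=(305,167),gblue=(338,175)).items(): print(n,C[v,u].round(3), onplane('scene',[(u,v)],0.004)[0].round(3))
# box: u0,v0,u1,v1
for n,b in dict(amber=(224,147,247,191),white=(309,164,337,211),vial=(195,184,212,208),sb=(238,187,262,222),lb=(282,192,312,235),stop=(265,180,279,196),turq1=(248,133,268,174),turq2=(242,121,256,150),flask=(284,104,312,152),pow=(190,145,222,166),spray=(157,120,188,182),stand=(312,20,322,130),standbase=(312,120,376,150),big=(236,55,276,118),shelf=(0,60,200,120)).items():
    P=C[b[1]:b[3],b[0]:b[2]].reshape(-1,3); dd=d[b[1]:b[3],b[0]:b[2]].ravel()
    P=P[(dd>0)&(P[:,2]>.008)]
    print(n,len(P),np.percentile(P,[3,50,97],axis=0).round(3).tolist() if len(P) else '')
hsv=cv2.cvtColor(im,cv2.COLOR_BGR2HSV)
for n,m in dict(red=((hsv[...,0]<8)|(hsv[...,0]>172))&(hsv[...,1]>150)&(hsv[...,2]>110),green=(abs(hsv[...,0].astype(int)-65)<15)&(hsv[...,1]>120)&(hsv[...,2]>60)).items():
    m=m.astype(np.uint8)
    nn,l,s,c=cv2.connectedComponentsWithStats(m)
    for k in range(1,nn):
        if s[k,4]>120:
            cn=cv2.findContours((l==k).astype(np.uint8),0,1)[0][0]
            q=cv2.approxPolyDP(cv2.convexHull(cn),6,True).reshape(-1,2)
            print(n,s[k],q.tolist(),onplane('scene',q,.007)[:,:2].round(3).tolist())
E
python3 a.py
```

```text
bench [ 0.635  0.385 -0.   ] [0.631 0.39  0.004]
bench2 [0.412 0.309 0.001] [0.41  0.313 0.004]
redblue [0.531 0.407 0.005] [0.532 0.407 0.004]
redwhite [0.444 0.4   0.003] [0.443 0.401 0.004]
gwhite [ 0.543 -0.007  0.005] [ 0.544 -0.01   0.004]
gblue [ 0.453 -0.003  0.005] [ 0.454 -0.004  0.004]
amber 714 [[0.624, 0.009, 0.01], [0.64, 0.169, 0.05], [0.705, 0.18, 0.092]]
white 973 [[0.41, 0.131, 0.01], [0.429, 0.158, 0.053], [0.457, 0.169, 0.088]]
vial 187 [[0.653, 0.257, 0.009], [0.66, 0.27, 0.027], [0.672, 0.275, 0.046]]
sb 614 [[0.527, 0.24, 0.01], [0.543, 0.272, 0.04], [0.567, 0.282, 0.057]]
lb 979 [[0.419, 0.232, 0.011], [0.441, 0.272, 0.047], [0.467, 0.283, 0.067]]
stop 121 [[0.545, 0.136, 0.009], [0.555, 0.155, 0.023], [0.568, 0.162, 0.026]]
turq1 616 [[0.626, -0.0, 0.01], [0.641, 0.065, 0.052], [0.696, 0.075, 0.09]]
turq2 272 [[0.645, -0.016, 0.034], [0.693, 0.007, 0.071], [0.712, 0.068, 0.091]]
flask 913 [[0.59, -0.384, 0.01], [0.62, -0.121, 0.036], [0.735, -0.101, 0.112]]
pow 259 [[0.769, 0.026, 0.009], [0.791, 0.06, 0.014], [0.828, 0.087, 0.02]]
spray 1793 [[0.738, -0.032,
[... 655 characters left out ...]
 [0.381, -1.229]]
red [ 447  102   60   33 1511] [[451, 102], [506, 105], [498, 134], [448, 132]] [[0.306, -0.745], [0.129, -0.801], [0.13, -0.48], [0.265, -0.427]]
red [162 120  14  11 129] [[175, 122], [162, 129], [166, 120]] [[1.047, -0.13], [1.042, -0.06], [1.085, -0.132]]
red [493 204  19  31 294] [[497, 204], [511, 216], [511, 234], [493, 214]] [[0.096, -0.02], [0.065, 0.021], [0.061, 0.096], [0.1, 0.03]]
red [ 184  234  111   55 1041] [[184, 262], [209, 234], [294, 255], [274, 288]] [[0.567, 0.462], [0.58, 0.365], [0.405, 0.351], [0.394, 0.45]]
green [282 156  80  33 364] [[282, 168], [304, 156], [361, 174], [345, 188]] [[0.59, 0.027], [0.572, -0.066], [0.404, -0.029], [0.413, 0.059]]
```

play_rows([
  [[319, -292, -100, 0, 0, 25.1], [319, -292, -100, 0, 0, 25.1], [319, -292, -100, 0, 0, 25.1], [319, -292, -100, 0, 0, 25.1], [319, -292, -100, 0, 0, 25.1], [319, -292, -100, 0, 0, 25.1], [319, -292, -100, 0, 0, 25.1], [319, -292, -100, 0, 0, 25.1], [319, -292, -100, 0, 0, 25.1], [319, -292, -100, 0, 0, 25.1], [319, -292, -100, 0, 0, 25.1], [319, -292, -100, 0, 0, 25.1]],
], claw=1)

```text
time: 1.15
tool_pos: [0.432, -0.1622, 0.2977]
tool_rot: [-0.0, 1.0, 0.003, 0.002]
contact_force: [0.6, -1.0, -0.0]
gripper_width: 1.0
grasp_force: 0.0
```

play_rows([
  [[158, -362, 0, 0, 0, 0], [158, -362, 0, 0, 0, 0], [158, -362, 0, 0, 0, 0], [158, -362, 0, 0, 0, 0], [158, -362, 0, 0, 0, 0], [158, -362, 0, 0, 0, 0], [158, -362, 0, 0, 0, 0], [158, -362, 0, 0, 0, 0], [158, -362, 0, 0, 0, 0], [158, -362, 0, 0, 0, 0], [158, -362, 0, 0, 0, 0], [158, -362, 0, 0, 0, 0]],
])

```text
time: 2.15
tool_pos: [0.5879, 0.1964, 0.2946]
tool_rot: [0.001, 1.0, 0.001, -0.001]
contact_force: [-0.3, -0.1, -0.1]
gripper_width: 0.999
grasp_force: 0.0
```

```bash
python3 - <<'E'
from h import *
st=manip.state(); im,d=vision.grab_frame('wrist'); cv2.imwrite('pics/w1.png',im); np.savez('w1.npz',im=im,d=d,p=st['tool_pos'],q=st['tool_rot'])
print(st['tool_pos'],st['tool_rot'],st['joint_vel'].round(3),st['joint_pos'].round(2))
E
```

```text
[0.58792228 0.19639473 0.29457218] [ 5.34579622e-04  9.99998846e-01  1.01083016e-03 -1.00045555e-03] [-0.032 -0.032  0.019 -0.003  0.004 -0.001] [ 0.2   0.    1.5  -0.    1.64  1.77]
```

View pics/w1.png

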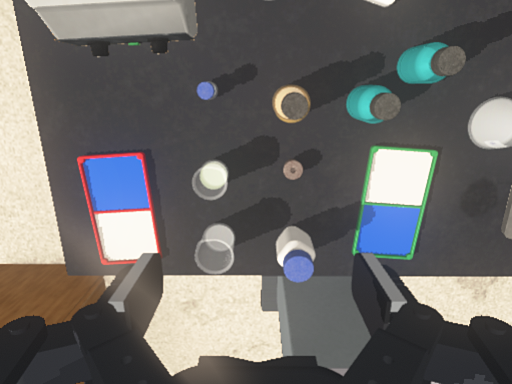

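The wrist view shows the vial at (207,90), the amber bottle with its black cap at (292,104), the small beaker at (211,178) and the stopper at (292,170). The large beaker is at (215,248), the white bottle at (297,255), the red tray at (120,208) and the green tray at (397,202).

```bash
cat > b.py <<'E'
from h import *
z=np.load('w1.npz'); im,d=z['im'],z['d']; st=dict(tool_pos=z['p'],tool_rot=z['q'])
C=cloud('wrist',d,st); hsv=cv2.cvtColor(im,cv2.COLOR_BGR2HSV).astype(int); H,S,V=hsv[...,0],hsv[...,1],hsv[...,2]
print('bench z',C[130,240].round(4),C[60,250].round(4))
def band(n,b,zt,zb=.012):
    P=C[b[1]:b[3],b[0]:b[2]].reshape(-1,3); P=P[(d[b[1]:b[3],b[0]:b[2]].ravel()>0)]
    Q=P[(P[:,2]>zt-zb)&(P[:,2]<zt+.008)]
    if len(Q)>5:
        (x,y),r=cv2.minEnclosingCircle(np.float32(Q[:,:2])*1000)
        print(n,len(Q),'med',np.median(Q,0).round(4),'circ',round(x),round(y),'r',round(r))
band('amber',(265,80,320,130),.091); band('vial',(190,75,222,105),.044); band('sb',(188,155,235,205),.057); band('lb',(190,220,240,275),.067)
band('stop',(280,155,306,185),.024); band('white',(272,222,320,285),.087)
def blob(n,m,b,zp):
    mm=np.zeros(m.shape,np.uint8); mm[b[1]:b[3],b[0]:b[2]]=m[b[1]:b[3],b[0]:b[2]]
    c=max(cv2.findContours(mm,0,1)[0],key=cv2.contourArea); r=cv2.minAreaRect(c)
    print(n,np.round(r[0]),np.round(r[1]),onplane('wrist',[r[0]],zp,st)[0].round(4), 'corners',onplane('wrist',cv2.boxPoints(r),zp,st)[:,:2].round(3).tolist() if zp<.01 else '')
blue=(abs(H-112)<14)&(S>110)&(V>60); wh=(S<60)&(V>170)
blob('vialcap',blue,(190,75,222,105),.044); blob('whitecap',blue,(272,222,320,290),.087); blob('ambercap',V<90,(280,92,308,121),.091)
blob('Rblue',blue,(75,145,165,270),.004); blob('Rwhite',wh,(75,145,165,270),.004)
blob('Gblue',blue,(350,140,440,265),.004); blob('Gwhite',wh,(350,140,440,265),.004)
blob('stop',(V>80)&(S>50)&(H<20),(280,155,306,185),.024)
# obstacles taller than .05
P=C[(d>0)&(C[...,2]>.05)&(C[...,2]<.2)]
P=P[(P[:,0]>.6)]; print('balance near', P[(P[:,1]>.22)][:,0].min().round(3) if (P[:,1]>.22).any() else '')
E
python3 b.py
python3 - <<'E'
import sys; sys.path.insert(0,'.')
import cv2; im=cv2.imread('pics/w1.png'); cv2.imwrite('pics/crop1.png',cv2.resize(im[60:290,180:420],None,fx=2.5,fy=2.5))
E
```

```text
bench z [0.6081 0.2206 0.0016] [7.009e-01 2.059e-01 1.000e-04]
amber 611 med [0.646  0.1537 0.0914] circ 646 153 r 16
vial 251 med [0.6627 0.2602 0.044 ] circ 662 261 r 11
sb 383 med [0.5391 0.2613 0.0561] circ 546 257 r 25
lb 507 med [0.4328 0.2577 0.0654] circ 443 256 r 29
stop 303 med [0.5553 0.1453 0.0244] circ 555 145 r 14
white 751 med [0.4379 0.1406 0.0876] circ 435 140 r 21
vialcap [210.  88.] [10.  5.] [0.6653 0.2552 0.044 ] corners 
whitecap [302. 264.] [21. 16.] [0.4415 0.1364 0.087 ] corners 
ambercap [304. 118.] [5. 5.] [0.6333 0.1421 0.091 ] corners 
Rblue [115. 183.] [52. 62.] [0.5298 0.4074 0.004 ] corners [[0.566, 0.45], [0.572, 0.359], [0.492, 0.362], [0.485, 0.458]]
Rwhite [126. 235.] [51. 56.] [0.4447 0.4019 0.004 ] corners [[0.479, 0.446], [0.494, 0.36], [0.409, 0.356], [0.392, 0.446]]
Gblue [388. 230.] [60. 48.] [ 0.4541 -0.008   0.004 ] corners [[0.416, 0.038], [0.498, 0.04], [0.491, -0.052], [0.408, -0.059]]
Gwhite [399. 177.] [64. 54.] [ 0.5401 -0.0137  0.004 ] corners [[0.501, 0.033], [0.584, 0.035], [0.577, -0.058], [0.494, -0.065]]
stop [293. 169.] [19. 19.] [0.556  0.1458 0.024 ] corners 
balance near 0.716
```

View pics/crop1.png

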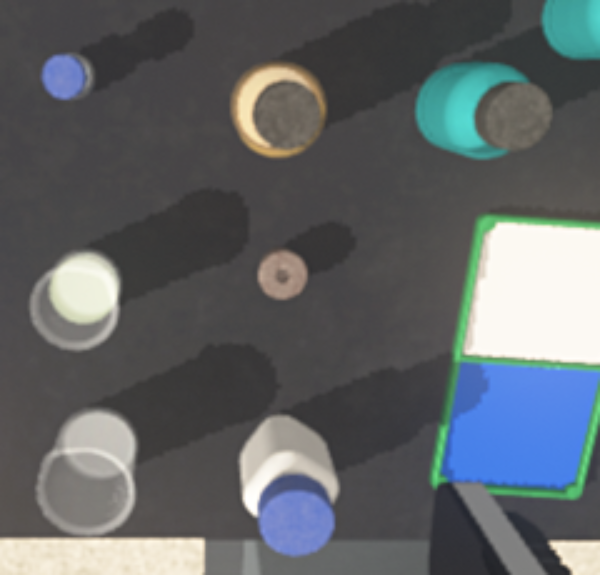

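The crop confirms the choices: black-capped amber bottle at (288,110), blue-capped vial at (66,76), small beaker with pale green contents at (80,300), and white bottle at (292,490). Next I refine the tray centres from their rims.

```bash
python3 - <<'E'
from h import *
z=np.load('w1.npz'); st=dict(tool_pos=z['p'],tool_rot=z['q'])
hsv=cv2.cvtColor(z['im'],cv2.COLOR_BGR2HSV).astype(int); H,S,V=hsv[...,0],hsv[...,1],hsv[...,2]
for n,m,s in (('red',((H<8)|(H>172))&(S>130)&(V>100),1),('green',(abs(H-66)<16)&(S>120)&(V>50),-1)):
    mm=m.astype(np.uint8); mm=cv2.morphologyEx(mm,cv2.MORPH_CLOSE,np.ones((5,5)))
    c=max(cv2.findContours(mm,0,1)[0],key=cv2.contourArea).reshape(-1,2)
    w=onplane('wrist',c,.008,st)[:,:2]*1000
    r=cv2.minAreaRect(np.float32(w)); b=cv2.boxPoints(r)
    e=b[1]-b[0] if np.linalg.norm(b[1]-b[0])>np.linalg.norm(b[2]-b[1]) else b[2]-b[1]
    e/=np.linalg.norm(e); e*=np.sign(e[0]); cc=np.array(r[0])
    print(n,r,e,'far bay',cc+43*e,'near bay',cc-43*e)
E
```

```text
red ((486.718505859375, 402.6658020019531), (177.6536102294922, 98.61582946777344), 3.6102309226989746) [0.9980155  0.06296887] far bay [529.6331749  405.37346363] near bay [443.80383682 399.95814037]
green ((452.0372314453125, -45.879295349121094), (53.32439041137695, 125.14022064208984), 58.60196304321289) [ 0.85356873 -0.52098024] far bay [488.74068832 -68.28144646] near bay [415.33377457 -23.47714424]
```

```bash
python3 - <<'E'
from h import *
z=np.load('w1.npz'); st=dict(tool_pos=z['p'],tool_rot=z['q'])
hsv=cv2.cvtColor(z['im'],cv2.COLOR_BGR2HSV).astype(int); H,S,V=hsv[...,0],hsv[...,1],hsv[...,2]
mm=((abs(H-66)<16)&(S>120)&(V>50)).astype(np.uint8); mm[:140]=0; mm[262:]=0; mm[:,:350]=0; mm[:,442:]=0
c=cv2.findNonZero(mm).reshape(-1,2); w=onplane('wrist',c,.008,st)[:,:2]*1000
print(cv2.minAreaRect(np.float32(w)), len(c))
q=[(372,148),(438,152),(412,257),(355,252)]; w=onplane('wrist',q,.008,st)[:,:2]*1000; print(w.round(), w.mean(0))
z=np.load('scene0.npz'); q=[[282,168],[304,156],[361,174],[345,188]]; w=onplane('scene',q,.007)[:,:2]*1000; print(cv2.minAreaRect(np.float32(w)))
E
```

```text
((495.98419189453125, -8.656253814697266), (97.42876434326172, 175.42678833007812), 85.84640502929688) 701
[[584.  32.]
 [578. -63.]
 [409. -51.]
 [418.  41.]] [497.11285903 -10.5638923 ]
((492.8240966796875, -2.725341796875), (95.5710678100586, 179.11314392089844), 79.18951416015625)
```

```bash
python3 - <<'E'
from h import *
s=manip.state(); print(s['time'],s['tool_pos'],s['joint_vel'].round(3))
E
```

```text
2.2 [0.58782984 0.19556294 0.29500433] [-0.021 -0.022  0.009  0.    -0.     0.002]
```

play_rows([
  [[57, 43, 40, 0, 0, 0], [57, 43, 70, 0, 0, 0], [57, 43, 70, 0, 0, 0], [57, 43, 110, 0, 0, 0], [57, 43, 150, 0, 0, 0], [57, 43, 190, 0, 0, 0], [57, 43, 225, 0, 0, 0], [57, 43, 250, 0, 0, 0], [57, 43, 261, 0, 0, 0], [57, 43, 261, 0, 0, 0]],
])

```text
time: 3.03
tool_pos: [0.6419, 0.1519, 0.031]
tool_rot: [0.0, 1.0, -0.0, -0.004]
contact_force: [0.5, 0.1, 0.1]
gripper_width: 1.006
grasp_force: 0.0
```

play_rows([
  [[0, 0, 0, 0, 0, 0], [0, 0, 0, 0, 0, 0], [0, 0, 0, 0, 0, 0], [0, 0, 0, 0, 0, 0], [0, 0, 0, 0, 0, 0], [0, 0, 0, 0, 0, 0], [0, 0, 0, 0, 0, 0], [0, 0, 0, 0, 0, 0], [0, 0, 0, 0, 0, 0]],
], claw=-1)

```text
time: 3.78
tool_pos: [0.6469, 0.1536, 0.0375]
tool_rot: [-0.0, 1.0, 0.0, 0.002]
contact_force: [-0.6, 0.8, 6.4]
gripper_width: 0.328
grasp_force: 57.5
```

play_rows([
  [[0, 0, 0, 0, 0, 0], [0, 0, 0, 0, 0, 0], [0, 0, 0, 0, 0, 0], [0, 0, 0, 0, 0, 0], [0, 0, 0, 0, 0, 0], [0, 0, 4, 0, 0, 0], [0, 0, 9, 0, 0, 0], [0, 0, 9, 0, 0, 0], [0, 0, 9, 0, 0, 0]],
], claw=1)

```text
time: 4.53
tool_pos: [0.6443, 0.1532, 0.0248]
tool_rot: [0.0, 1.0, 0.0, -0.001]
contact_force: [0.2, 0.2, 0.2]
gripper_width: 1.004
grasp_force: 0.0
```

```bash
python3 - <<'E'
from h import *
s=manip.state(); print(s['time'],s['tool_pos'],s['contact_force'],s['gripper_width'])
im,d=vision.grab_frame('scene'); C=cloud('scene',d); np.savez('s2.npz',im=im,d=d)
cv2.imwrite('pics/s2.png',cv2.resize(im[90:240,160:360],None,fx=3.5,fy=3.5))
im,d=vision.grab_frame('wrist'); cv2.imwrite('pics/w2.png',im)
E
```

```text
4.5333 [0.64427963 0.15319382 0.02476825] [0.24947661 0.1623219  0.21413452] 1.0042450506026883
```

View pics/s2.png

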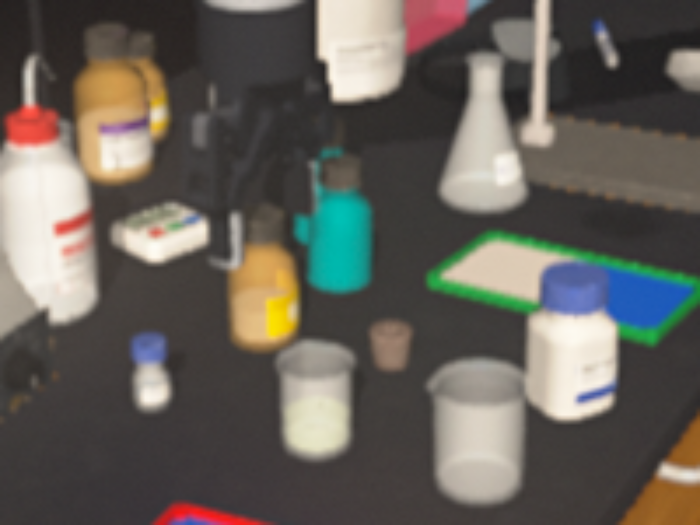

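```bash
python3 - <<'E'
from h import *
z=np.load('s2.npz'); C=cloud('scene',z['d']); im=z['im']
for u,v in [(224,165),(227,160),(218,163),(227,150),(220,140),(216,128),(243,135),(235,150),(236,170),(240,120)]: print(u,v,C[v,u].round(3),im[v,u])
i=vision.camera_info('scene'); e,Rc=campose('scene',i)
for p in [(.644,.153,.025),(.644,.21,.038),(.644,.21,.025),(.644,.096,.038)]:
    q=(np.array(p)-e)@Rc; print(p,(np.array(i['K'])@(q/q[2]))[:2].round(1))
E
```

```text
224 165 [0.643 0.206 0.076] [133 137 141]
227 160 [0.637 0.202 0.088] [172 178 182]
218 163 [0.757 0.063 0.   ] [59 64 69]
227 150 [0.635 0.204 0.113] [92 97 99]
220 140 [0.636 0.227 0.143] [62 64 66]
216 128 [0.647 0.223 0.167] [109 111 116]
243 135 [0.649 0.112 0.113] [53 54 56]
235 150 [0.646 0.155 0.092] [68 77 85]
236 170 [0.635 0.171 0.051] [ 86 161 214]
240 120 [0.633 0.149 0.163] [52 52 54]
(0.644, 0.153, 0.025) [237.  176.7]
(0.644, 0.21, 0.038) [223.4 181.3]
(0.644, 0.21, 0.025) [223.7 186.6]
(0.644, 0.096, 0.038) [249.1 162.6]
```

View pics/w2.png

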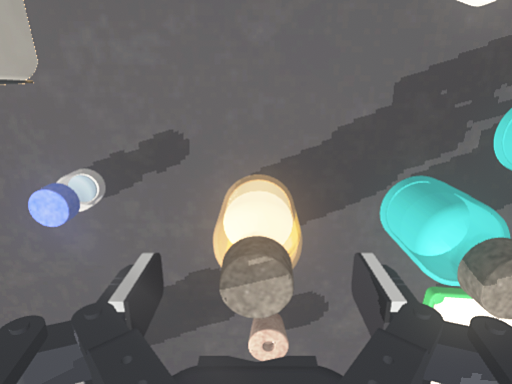

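```bash
python3 - <<'E'
from h import *
s=manip.state(); im,d=vision.grab_frame('wrist'); C=cloud('wrist',d,s); print(s['time'],s['tool_pos'],s['gripper_width'])
for u,v in [(258,285),(55,205),(268,345),(350,100),(140,290),(380,280),(150,260),(362,258),(120,340)]: print(u,v,C[v,u].round(4), d[v,u].round(3))
im,d=vision.grab_frame('scene'); C=cloud('scene',d); 
P=C[(d>0)&(abs(C[...,0]-.64)<.03)&(abs(C[...,1]-.205)<.025)&(C[...,2]>.01)]; print(len(P),np.percentile(P[:,2],[0,2,10]))
E
```

```text
4.6333 [0.64491923 0.15323926 0.02559727] 0.9986263336694343
258 285 [0.6472 0.1528 0.0905] 0.131
55 205 [0.6645 0.258  0.0443] 0.17
268 345 [0.551  0.1455 0.0183] 0.229
350 100 [7.156e-01 9.760e-02 5.000e-04] 0.196
140 290 [0.6516 0.1962 0.1003] 0.12
380 280 [0.6554 0.1081 0.0996] 0.12
150 260 [0.6547 0.1974 0.0838] 0.135
362 258 [0.6551 0.1095 0.0827] 0.136
120 340 [0.6622 0.1875 0.1371] 0.082
3049 [0.0126681  0.09283502 0.13762247]
```

```bash
python3 - <<'E'
from h import *
s=manip.state(); im,d=vision.grab_frame('wrist'); C=cloud('wrist',d,s)
for u,v in [(257,365),(220,365),(257,380),(300,370),(150,256),(145,262),(156,300),(20,340),(100,330)]: print(u,v,C[v,u].round(4))
for n in ('scene','side'):
    im,d=vision.grab_frame(n); C=cloud(n,d)
    m=(d>0)&(abs(C[...,0]-.645)<.03)&(abs(C[...,1]-.21)<.02)&(C[...,2]>.02)
    v,u=np.nonzero(m); P=C[m]; o=np.argsort(P[:,2])[:6]
    print(n,len(P),[(u[k],v[k],P[k].round(3).tolist()) for k in o])
    cv2.imwrite(f'pics/{n}3.png',cv2.resize(im[110:220,190:290],None,fx=5,fy=5,interpolation=cv2.INTER_CUBIC))
E
```

```text
257 365 [0.6539 0.1532 0.137 ]
220 365 [0.7225 0.1531 0.2044]
257 380 [0.6557 0.1532 0.1432]
300 370 [0.6555 0.1424 0.14  ]
150 256 [0.6549 0.1986 0.0806]
145 262 [0.6551 0.1988 0.0862]
156 300 [0.6365 0.1963 0.0855]
20 340 [0.6574 0.2175 0.1319]
100 330 [0.656  0.1985 0.1265]
scene 2138 [(np.int64(225), np.int64(165), [0.643, 0.202, 0.075]), (np.int64(223), np.int64(164), [0.648, 0.202, 0.076]), (np.int64(226), np.int64(165), [0.639, 0.204, 0.076]), (np.int64(221), np.int64(164), [0.651, 0.205, 0.077]), (np.int64(222), np.int64(164), [0.649, 0.205, 0.077]), (np.int64(225), np.int64(164), [0.643, 0.202, 0.077])]
side 1559 [(np.int64(223), np.int64(171), [0.646, 0.2, 0.075]), (np.int64(221), np.int64(171), [0.65, 0.203, 0.075]), (np.int64(222), np.int64(171), [0.647, 0.203, 0.075]), (np.int64(225), np.int64(171), [0.64, 0.201, 0.076]), (np.int64(227), np.int64(171), [0.635, 0.2, 0.076]), (np.int64(224), np.int64(171), [0.641, 0.204, 0.077])]
```

View pics/side3.png

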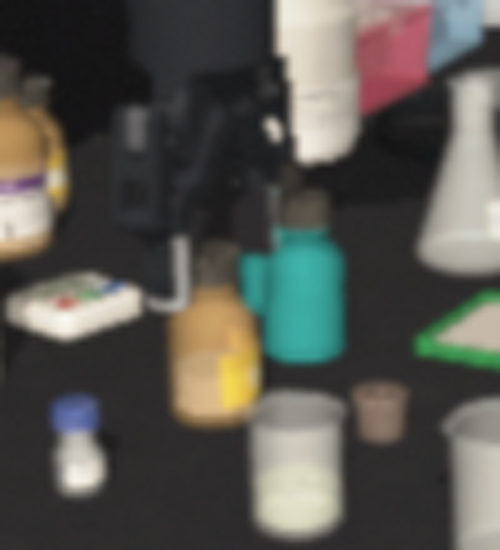

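The side view shows the open fingertips at cap height (around (180,300)), not at the bottle's middle. Both cameras put the real tips about 49 mm above the reported TCP when open. I'll use the measured offset and go 38 mm lower.

play_rows([
  [[1, 0, 15, 0, 0, 0], [1, 0, 28, 0, 0, 0], [1, 0, 36, 0, 0, 0], [1, 0, 38, 0, 0, 0], [1, 0, 38, 0, 0, 0]],
])

```text
time: 5.3
tool_pos: [0.6443, 0.153, -0.0146]
tool_rot: [0.0, 1.0, 0.0, -0.002]
contact_force: [0.2, -0.8, -0.2]
gripper_width: 1.001
grasp_force: 0.0
```

play_rows([
  [[0, 0, 0, 0, 0, 0], [0, 0, 0, 0, 0, 0], [0, 0, 0, 0, 0, 0], [0, 0, 0, 0, 0, 0], [0, 0, 0, 0, 0, 0], [0, 0, 0, 0, 0, 0], [0, 0, 0, 0, 0, 0]],
], claw=-1)

```text
time: 5.88
tool_pos: [0.647, 0.1534, -0.011]
tool_rot: [-0.0, 1.0, 0.0, 0.001]
contact_force: [0.3, 0.4, 5.3]
gripper_width: 0.512
grasp_force: 61.6
```

play_rows([
  [[0, 0, -15, 0, 0, 0], [0, 0, -50, 0, 0, 0], [0, 0, -90, 0, 0, 0], [-10, -20, -120, 0, 0, 0], [-25, -55, -120, 0, 0, 0], [-42, -92, -120, 0, 0, 0], [-59, -128, -120, 0, 0, 0], [-76, -164, -120, 0, 0, 0], [-92, -200, -120, 0, 0, 0], [-106, -230, -120, 0, 0, 0], [-117, -253, -120, 0, 0, 0], [-117, -253, -120, 0, 0, 0]],
])

```text
time: 6.88
tool_pos: [0.5256, 0.4101, 0.1079]
tool_rot: [-0.001, 1.0, 0.003, -0.001]
contact_force: [0.4, -0.5, -0.8]
gripper_width: 0.513
grasp_force: 61.4
```

```bash
python3 - <<'E'
from h import *
s=manip.state(); im,d=vision.grab_frame('wrist'); C=cloud('wrist',d,s); print(s['tool_pos'],s['gripper_width'],s['grasp_force'])
print(C[285,258],C[270,258]); cv2.imwrite('pics/w4.png',im)
E
```

```text
[0.5255771  0.41013439 0.10786311] 0.5129609715165733 61.40510782599449
[0.53900323 0.40970624 0.18932153] [0.5416354  0.40971845 0.18401936]
```

View pics/w4.png

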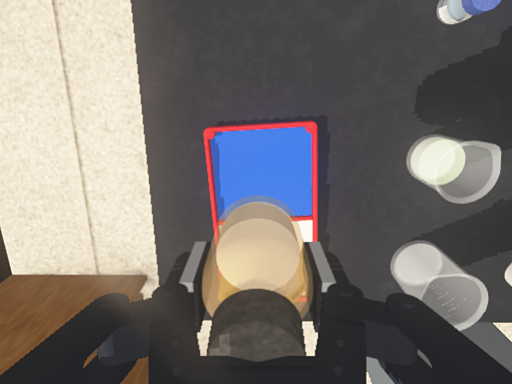

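The bottle is held upright at (258,270) with the red tray's blue bay at (263,170). Lowering it now.

play_rows([
  [[0, 0, 20, 0, 0, 0], [0, 0, 50, 0, 0, 0], [0, 0, 78, 0, 0, 0], [0, 0, 98, 0, 0, 0], [0, 0, 108, 0, 0, 0], [0, 0, 112, 0, 0, 0], [0, 0, 115, 0, 0, 0], [0, 0, 115, 0, 0, 0], [0, 0, 115, 0, 0, 0]],
])

```text
time: 7.68
tool_pos: [0.5303, 0.4068, -0.0053]
tool_rot: [-0.001, 1.0, 0.0, 0.001]
contact_force: [1.1, -0.0, -1.6]
gripper_width: 0.513
grasp_force: 61.4
```

play_rows([
  [[0, 0, 0, 0, 0, 0], [0, 0, 0, 0, 0, 0], [0, 0, 0, 0, 0, 0], [0, 0, 0, 0, 0, 0], [0, 0, 0, 0, 0, 0], [0, 0, -10, 0, 0, 0], [0, 0, -40, 0, 0, 0], [0, 0, -80, 0, 0, 0], [0, 0, -120, 0, 0, 0], [0, 0, -150, 0, 0, 0], [0, 0, -150, 0, 0, 0]],
], claw=1)

```text
time: 8.6
tool_pos: [0.5333, 0.409, 0.154]
tool_rot: [-0.004, 1.0, 0.0, 0.007]
contact_force: [0.8, 0.7, 0.1]
gripper_width: 1.004
grasp_force: 0.0
```

```bash
python3 - <<'E'
from h import *
for f,n in (('scene0.npz','scene'),('side0.npz','side')):
    z=np.load(f); d=z['d']; C=cloud(n,d)
    for x0 in np.arange(.68,.82,.02):
        m=(d>0)&(C[...,0]>x0)&(C[...,0]<x0+.02)&(C[...,1]>.2)&(C[...,1]<.34); print(n,x0.round(2),m.sum(), C[m][:,2].max().round(3) if m.any() else '')
s=manip.state(); im,d=vision.grab_frame('wrist'); C=cloud('wrist',d,s)
print(s['tool_pos'])
for n,c in (('amber',(.53,.407,.091)),('vial',(.663,.26,.044)),('sb',(.546,.257,.057))):
    m=(d>0)&(abs(C[...,2]-c[2])<.007)&(np.hypot(C[...,0]-c[0],C[...,1]-c[1])<.035)
    if m.sum()>5: P=C[m]; print(n,m.sum(),cv2.minEnclosingCircle(np.float32(P[:,:2])*1000),np.median(P,0).round(4))
E
```

```text
scene 0.68 215 0.004
scene 0.7 313 0.048
scene 0.72 672 0.072
scene 0.74 389 0.093
scene 0.76 242 0.103
scene 0.78 641 0.137
scene 0.8 374 0.141
side 0.68 145 0.002
side 0.7 266 0.054
side 0.72 512 0.073
side 0.74 268 0.094
side 0.76 175 0.102
side 0.78 454 0.127
side 0.8 222 0.141
[0.5332967  0.40896817 0.15395496]
amber 1262 ((530.0302124023438, 406.9527587890625), 15.279966354370117) [0.5317 0.4072 0.0954]
vial 734 ((662.7111206054688, 261.8934631347656), 11.092779159545898) [0.6622 0.2633 0.044 ]
sb 935 ((546.8059692382812, 257.7276306152344), 25.075740814208984) [0.5448 0.2489 0.0558]
```

play_rows([
  [[27, 29, 0, 0, 0, 0], [54, 59, 0, 0, 0, 0], [81, 88, 0, 0, 0, 0], [108, 117, 10, 0, 0, 0], [128, 141, 30, 0, 0, 0], [133, 146, 65, 0, 0, 0], [133, 146, 100, 0, 0, 0], [133, 146, 120, 0, 0, 0], [133, 146, 135, 0, 0, 0], [133, 146, 140, 0, 0, 0], [133, 146, 140, 0, 0, 0]],
])

```text
time: 9.57
tool_pos: [0.6605, 0.2601, 0.0008]
tool_rot: [0.0, 1.0, 0.001, -0.002]
contact_force: [0.0, 0.1, 0.6]
gripper_width: 0.999
grasp_force: 0.0
```

play_rows([
  [[0, 0, 10, 0, 0, 0], [0, 0, 18, 0, 0, 0], [0, 0, 25, 0, 0, 0], [0, 0, 29, 0, 0, 0], [0, 0, 29, 0, 0, 0], [0, 0, 29, 0, 0, 0]],
])

```text
time: 10.07
tool_pos: [0.6618, 0.2603, -0.0264]
tool_rot: [0.0, 1.0, 0.0, -0.0]
contact_force: [0.6, 0.0, 0.4]
gripper_width: 0.998
grasp_force: 0.0
```

play_rows([
  [[0, 0, 0, 0, 0, 0], [0, 0, 0, 0, 0, 0], [0, 0, 0, 0, 0, 0], [0, 0, 0, 0, 0, 0], [0, 0, 0, 0, 0, 0], [0, 0, 0, 0, 0, 0], [0, 0, 0, 0, 0, 0], [0, 0, 0, 0, 0, 0]],
], claw=-1)

```text
time: 10.73
tool_pos: [0.6624, 0.2604, -0.0256]
tool_rot: [-0.0, 1.0, 0.0, 0.0]
contact_force: [-0.9, -0.1, 2.1]
gripper_width: 0.23
grasp_force: 58.9
```

play_rows([
  [[0, 0, -15, 0, 0, 0], [0, 0, -50, 0, 0, 0], [0, 0, -90, 0, 0, 0], [-15, -9, -125, 0, 0, 0], [-48, -31, -130, 0, 0, 0], [-81, -52, -130, 0, 0, 0], [-114, -73, -130, 0, 0, 0], [-147, -94, -130, 0, 0, 0], [-178, -114, -130, 0, 0, 0], [-204, -131, -130, 0, 0, 0], [-219, -141, -130, 0, 0, 0], [-219, -141, -130, 0, 0, 0]],
])

```text
time: 11.73
tool_pos: [0.4396, 0.4029, 0.1044]
tool_rot: [-0.0, 1.0, 0.002, -0.001]
contact_force: [-0.9, -0.1, 0.3]
gripper_width: 0.232
grasp_force: 58.8
```

play_rows([
  [[0, 0, 15, 0, 0, 0], [0, 0, 45, 0, 0, 0], [0, 0, 80, 0, 0, 0], [0, 0, 105, 0, 0, 0], [0, 0, 117, 0, 0, 0], [0, 0, 122, 0, 0, 0], [0, 0, 125, 0, 0, 0], [0, 0, 125, 0, 0, 0], [0, 0, 125, 0, 0, 0]],
])

```text
time: 12.48
tool_pos: [0.4444, 0.402, -0.0191]
tool_rot: [-0.001, 1.0, 0.0, 0.001]
contact_force: [0.6, 0.5, 0.2]
gripper_width: 0.229
grasp_force: 58.8
```

```bash
python3 - <<'E'
from h import *
s=manip.state(); print(s['tool_pos'],s['gripper_width'],s['grasp_force'],s['contact_force'])
E
```

```text
[ 0.44439745  0.40198936 -0.0191432 ] 0.2287335868363928 58.75782882794738 [0.62696845 0.47608929 0.23073695]
```

play_rows([
  [[0, 0, 1, 0, 0, 0], [0, 0, 1.5, 0, 0, 0], [0, 0, 1.5, 0, 0, 0]],
])

```text
time: 12.73
tool_pos: [0.4435, 0.4016, -0.0217]
tool_rot: [-0.001, 1.0, 0.0, 0.001]
contact_force: [1.3, -0.7, 1.1]
gripper_width: 0.226
grasp_force: 59.0
```

play_rows([
  [[0, 0, 0, 0, 0, 0], [0, 0, 0, 0, 0, 0], [0, 0, 0, 0, 0, 0], [0, 0, 0, 0, 0, 0], [0, 0, 0, 0, 0, 0], [0, 0, 0, 0, 0, 0], [0, 0, -10, 0, 0, 0], [0, 0, -40, 0, 0, 0], [0, 0, -80, 0, 0, 0], [0, 0, -120, 0, 0, 0], [0, 0, -160, 0, 0, 0], [0, 0, -160, 0, 0, 0]],
], claw=1)

```text
time: 13.73
tool_pos: [0.4478, 0.4047, 0.1493]
tool_rot: [-0.005, 1.0, 0.0, 0.007]
contact_force: [0.0, 0.6, 0.2]
gripper_width: 0.999
grasp_force: 0.0
```

```bash
cat > c.py <<'E'
from h import *
s=manip.state(); im,d=vision.grab_frame('wrist'); C=cloud('wrist',d,s); cv2.imwrite('pics/w5.png',im)
print(s['time'],s['tool_pos'])
for n,c in (('amber',(.53,.407,.095)),('vial',(.444,.401,.048)),('sb',(.546,.257,.057)),('lb',(.443,.256,.067)),('white',(.436,.14,.087)),('stop',(.555,.145,.024)),('wplaced',(.453,-.004,.091)),('sbplaced',(.539,-.01,.061))):
    m=(d>0)&(abs(C[...,2]-c[2])<.007)&(np.hypot(C[...,0]-c[0],C[...,1]-c[1])<.035)
    if m.sum()>5: P=C[m]; print(n,m.sum(),cv2.minEnclosingCircle(np.float32(P[:,:2])*1000),np.median(P,0).round(4))
E
python3 c.py
```

```text
13.7333 [0.44780405 0.40469888 0.14930951]
amber 1635 ((529.9751586914062, 407.1275634765625), 15.233426094055176) [0.5301 0.4074 0.0953]
vial 467 ((443.6286926269531, 400.91119384765625), 10.719976425170898) [0.4447 0.4013 0.0484]
sb 1222 ((547.0608520507812, 257.81103515625), 25.10980796813965) [0.55   0.2484 0.0555]
lb 1182 ((443.056884765625, 256.3838806152344), 29.42847442626953) [0.439  0.2456 0.0658]
```

play_rows([
  [[21, 29, 0, 0, 0, 0], [43, 60, 0, 0, 0, 0], [66, 92, 0, 0, 0, 0], [88, 123, 5, 0, 0, 0], [101, 140, 25, 0, 0, 0], [103, 144, 60, 0, 0, 0], [103, 144, 98, 0, 0, 0], [103, 144, 130, 0, 0, 0], [103, 144, 150, 0, 0, 0], [103, 144, 162, 0, 0, 0], [103, 144, 167, 0, 0, 0], [103, 144, 167, 0, 0, 0]],
])

```text
time: 14.78
tool_pos: [0.5451, 0.2569, -0.0308]
tool_rot: [0.0, 1.0, 0.0, -0.001]
contact_force: [-0.3, 0.7, 0.2]
gripper_width: 1.001
grasp_force: 0.0
```

play_rows([
  [[0, 0, 0, 0, 0, 0], [0, 0, 0, 0, 0, 0], [0, 0, 0, 0, 0, 0], [0, 0, 0, 0, 0, 0], [0, 0, 0, 0, 0, 0], [0, 0, 0, 0, 0, 0], [0, 0, 0, 0, 0, 0], [0, 0, 0, 0, 0, 0]],
], claw=-1)

```text
time: 15.45
tool_pos: [0.5473, 0.2578, -0.0277]
tool_rot: [-0.0, 1.0, 0.0, 0.001]
contact_force: [-0.7, -0.1, 5.5]
gripper_width: 0.479
grasp_force: 57.0
```

play_rows([
  [[0, 0, -15, 0, 0, 0], [0, 0, -50, 0, 0, 0], [0, 0, -88, 0, 0, 0], [0, 20, -115, 0, 0, 0], [-1, 55, -120, 0, 0, 0], [-2, 93, -120, 0, 0, 0], [-3, 131, -120, 0, 0, 0], [-5, 169, -120, 0, 0, 0], [-6, 205, -120, 0, 0, 0], [-7, 238, -120, 0, 0, 0], [-8, 260, -120, 0, 0, 0], [-8, 268, -120, 0, 0, 0]],
])

```text
time: 16.45
tool_pos: [0.5378, -0.0137, 0.0903]
tool_rot: [0.0, 1.0, -0.001, 0.0]
contact_force: [0.6, -0.4, -0.4]
gripper_width: 0.474
grasp_force: 57.2
```

play_rows([
  [[0, 0, 10, 0, 0, 0], [0, 0, 40, 0, 0, 0], [0, 0, 72, 0, 0, 0], [0, 0, 96, 0, 0, 0], [0, 0, 108, 0, 0, 0], [0, 0, 112, 0, 0, 0], [0, 0, 114, 0, 0, 0], [0, 0, 115, 0, 0, 0], [0, 0, 115, 0, 0, 0], [0, 0, 115, 0, 0, 0]],
])

```text
time: 17.28
tool_pos: [0.5387, -0.0097, -0.0238]
tool_rot: [-0.0, 1.0, 0.001, 0.0]
contact_force: [-1.8, 1.2, 3.6]
gripper_width: 0.48
grasp_force: 57.6
```

play_rows([
  [[0, 0, 0, 0, 0, 0], [0, 0, 0, 0, 0, 0]],
])

```text
time: 17.45
tool_pos: [0.5388, -0.0097, -0.0238]
tool_rot: [-0.001, 1.0, 0.001, 0.0]
contact_force: [-2.4, 3.4, 4.9]
gripper_width: 0.48
grasp_force: 57.7
```

Touched down gently (about 5 N). Release and rise.

play_rows([
  [[0, 0, 0, 0, 0, 0], [0, 0, 0, 0, 0, 0], [0, 0, 0, 0, 0, 0], [0, 0, 0, 0, 0, 0], [0, 0, 0, 0, 0, 0], [0, 0, 0, 0, 0, 0], [0, 0, -10, 0, 0, 0], [0, 0, -40, 0, 0, 0], [0, 0, -80, 0, 0, 0], [0, 0, -120, 0, 0, 0], [0, 0, -160, 0, 0, 0], [0, 0, -160, 0, 0, 0]],
], claw=1)

```text
time: 18.45
tool_pos: [0.5442, -0.0117, 0.1467]
tool_rot: [0.001, 1.0, 0.0, 0.009]
contact_force: [0.7, 0.2, 1.3]
gripper_width: 1.0
grasp_force: 0.0
```

```bash
python3 c.py
```

```text
18.45 [ 0.54417373 -0.01174579  0.14673804]
white 650 ((439.8435363769531, 142.9363250732422), 19.056015014648438) [0.4483 0.1449 0.0873]
stop 749 ((555.9445190429688, 145.89561462402344), 14.324990272521973) [0.5561 0.1452 0.0243]
sbplaced 833 ((538.0916137695312, -11.396597862243652), 24.808412551879883) [ 0.5325 -0.0111  0.0601]
```

View pics/w5.png

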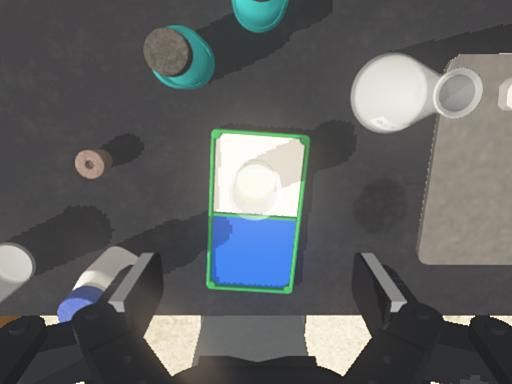

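The view shows the beaker standing upright at (256,187) in the white bay, and the tray corners at (213,131), (309,136), (292,292) and (208,289). Next: hover near the white bottle and re-measure both.

play_rows([
  [[-20, -30, 0, 0, 0, 0], [-42, -62, 0, 0, 0, 0], [-64, -95, 0, 0, 0, 0], [-86, -126, 0, 0, 0, 0], [-102, -150, 0, 0, 0, 0], [-102, -150, 0, 0, 0, 0], [-102, -150, 0, 0, 0, 0]],
])

```text
time: 19.08
tool_pos: [0.4348, 0.1399, 0.1346]
tool_rot: [0.0, 1.0, 0.002, -0.0]
contact_force: [0.2, -0.1, 0.4]
gripper_width: 0.999
grasp_force: 0.0
```

```bash
cat >> c.py <<'E'
hsv=cv2.cvtColor(im,cv2.COLOR_BGR2HSV).astype(int)
w=C[(d>0)&(abs(hsv[...,0]-66)<16)&(hsv[...,1]>120)&(C[...,2]<.015)&(abs(C[...,0]-.5)<.12)&(abs(C[...,1])<.08)][:,:2]*1000
print(len(w), cv2.minAreaRect(np.float32(w)) if len(w)>50 else '')
E
python3 c.py
```

```text
19.0833 [0.43484739 0.13989957 0.13458721]
lb 1343 ((443.3370056152344, 257.5196533203125), 29.25749397277832) [0.4401 0.2679 0.066 ]
white 2359 ((434.4659118652344, 139.77980041503906), 20.596059799194336) [0.4361 0.1399 0.0875]
stop 1007 ((555.9736328125, 145.4321746826172), 13.908430099487305) [0.5564 0.1452 0.0239]
sbplaced 1495 ((538.9092407226562, -10.983049392700195), 24.9810848236084) [ 0.5416 -0.0207  0.0596]
2560 ((496.3310546875, -9.37784194946289), (96.65605163574219, 175.2266082763672), 86.09677124023438)
```

play_rows([
  [[-1, 0, 15, 0, 0, 0], [-1, 0, 45, 0, 0, 0], [-1, 0, 80, 0, 0, 0], [-1, 0, 110, 0, 0, 0], [-1, 0, 130, 0, 0, 0], [-1, 0, 143, 0, 0, 0], [-1, 0, 148, 0, 0, 0], [-1, 0, 148, 0, 0, 0]],
])

```text
time: 19.8
tool_pos: [0.4341, 0.138, -0.0143]
tool_rot: [0.0, 1.0, -0.001, -0.002]
contact_force: [0.3, 0.1, 0.7]
gripper_width: 1.0
grasp_force: 0.0
```

play_rows([
  [[0, 0, 0, 0, 0, 0], [0, 0, 0, 0, 0, 0], [0, 0, 0, 0, 0, 0], [0, 0, 0, 0, 0, 0], [0, 0, 0, 0, 0, 0], [0, 0, 0, 0, 0, 0], [0, 0, 0, 0, 0, 0]],
], claw=-1)

```text
time: 20.38
tool_pos: [0.4371, 0.1393, -0.0107]
tool_rot: [-0.0, 1.0, 0.001, 0.002]
contact_force: [0.5, -0.4, 6.2]
gripper_width: 0.616
grasp_force: 63.4
```

play_rows([
  [[0, 0, -15, 0, 0, 0], [0, 0, -50, 0, 0, 0], [0, 0, -88, 0, 0, 0], [2, 15, -115, 0, 0, 0], [6, 48, -120, 0, 0, 0], [10, 82, -120, 0, 0, 0], [14, 114, -120, 0, 0, 0], [16, 136, -120, 0, 0, 0], [17, 146, -120, 0, 0, 0], [17, 146, -120, 0, 0, 0], [17, 146, -120, 0, 0, 0]],
])

```text
time: 21.3
tool_pos: [0.4518, -0.0065, 0.107]
tool_rot: [-0.0, 1.0, -0.0, -0.0]
contact_force: [0.0, 0.2, -0.9]
gripper_width: 0.617
grasp_force: 63.3
```

play_rows([
  [[0, 0, 10, 0, 0, 0], [0, 0, 40, 0, 0, 0], [0, 0, 72, 0, 0, 0], [0, 0, 96, 0, 0, 0], [0, 0, 108, 0, 0, 0], [0, 0, 112, 0, 0, 0], [0, 0, 114, 0, 0, 0], [0, 0, 115, 0, 0, 0], [0, 0, 115, 0, 0, 0], [0, 0, 115, 0, 0, 0], [0, 0, 115, 0, 0, 0]],
])

```text
time: 22.22
tool_pos: [0.4502, -0.0049, -0.0065]
tool_rot: [-0.001, 1.0, 0.002, -0.003]
contact_force: [-12.3, 2.1, 17.7]
gripper_width: 0.613
grasp_force: 65.1
```

play_rows([
  [[0, 0, -1, 0, 0, 0], [0, 0, -1, 0, 0, 0]],
])

```text
time: 22.38
tool_pos: [0.4523, -0.0055, -0.0066]
tool_rot: [-0.0, 1.0, 0.001, 0.0]
contact_force: [-1.0, 1.5, 3.5]
gripper_width: 0.616
grasp_force: 63.8
```

play_rows([
  [[0, 0, 0, 0, 0, 0], [0, 0, 0, 0, 0, 0], [0, 0, 0, 0, 0, 0], [0, 0, 0, 0, 0, 0], [0, 0, 0, 0, 0, 0], [0, 0, 0, 0, 0, 0], [0, 0, -10, 0, 0, 0], [0, 0, -40, 0, 0, 0], [0, 0, -80, 0, 0, 0], [0, 0, -120, 0, 0, 0], [0, 0, -160, 0, 0, 0], [0, 0, -160, 0, 0, 0]],
], claw=1)

```text
time: 23.38
tool_pos: [0.4576, -0.0079, 0.1642]
tool_rot: [0.002, 1.0, 0.0, 0.009]
contact_force: [1.3, -0.9, 0.8]
gripper_width: 0.999
grasp_force: 0.0
```

play_rows([
  [[20, -30, -40, 0, 0, 0], [40, -60, -80, 0, 0, 0], [60, -90, -100, 0, 0, 0], [80, -120, -120, 0, 0, 0], [100, -150, -140, 0, 0, 0], [100, -170, -140, 0, 0, 0], [100, -190, -140, 0, 0, 0], [100, -200, -140, 0, 0, 0], [100, -200, -140, 0, 0, 0], [100, -200, -140, 0, 0, 0]],
])

```text
time: 24.22
tool_pos: [0.5514, 0.1926, 0.2927]
tool_rot: [0.001, 1.0, 0.001, -0.001]
contact_force: [0.4, -0.1, 0.1]
gripper_width: 0.998
grasp_force: 0.0
```

```bash
python3 c.py
```

```text
24.2167 [0.55144502 0.19264705 0.29265743]
amber 570 ((529.9791870117188, 407.7718505859375), 15.653068542480469) [0.5306 0.4058 0.0954]
vial 209 ((443.627685546875, 401.6783752441406), 10.80820083618164) [0.4447 0.4003 0.0488]
lb 404 ((442.510986328125, 256.5126647949219), 28.743501663208008) [0.4335 0.2601 0.0662]
stop 317 ((554.9052124023438, 145.1621551513672), 13.767924308776855) [0.5548 0.1453 0.0244]
wplaced 804 ((450.38665771484375, -4.098954677581787), 20.47635269165039) [ 0.4516 -0.0031  0.0914]
sbplaced 418 ((537.956298828125, -11.608028411865234), 25.068758010864258) [ 0.5356 -0.0193  0.0599]
561 ((496.2330017089844, -8.995132446289062), (95.30159759521484, 174.97398376464844), 85.9938735961914)
```

View pics/w5.png

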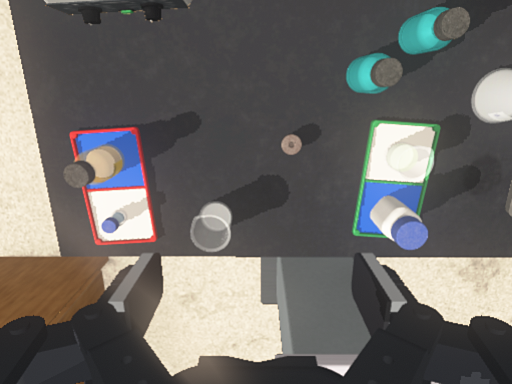

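The picture shows all four items upright in their bays: amber at (100,165), vial at (113,222), beaker at (405,158) and white bottle at (398,220). The large beaker (212,228) and stopper (291,144) haven't moved, and all positions are within about 3 mm.

```bash
python3 -c "
from plant import order; print(order.job_done())"
```

```text
the job is handed in; nothing more can be done
None
```

Both kits are made up and the job is handed in after about 24 s of robot time; all four pieces measured upright and within about 5 mm of their bay centres, and the larger beaker and stopper have not moved.

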